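Load and clamp a sample die in a screw press

TASK

Push the aluminium sample die along the bed of the screw press until it is fully home against the blue stop under the press head. Then wind the crank clockwise (seen from above) until the foot touches the die, and give it about a quarter of a turn more so that the spring is loaded but not squeezed right home. Let go of everything, and leave the jar, the micrometer and the glove carton where they are.

Things in the scene. Friction and masses are not known exactly. Their poses are not given: they have to be found in the camera images.
- press: Steel bench press fixed to the table. Origin on the table under the vertical screw axis; x points from its open front to its back, z up; it stands at yaw 0.65 to 1.15, the front towards the robot and its right. Base x -125 to +60, 128 mm wide. Flat bed 40 mm up, with two rails along x, 8 mm high, 64 mm apart inside. A blue stop, 26 mm high, 74 mm wide, closes the bed: its face is at x = +32.
- die: Loose split aluminium die with an orange seam, 64 mm (x) x 60 mm (y) x 34 mm high, about 0.3 to 0.55 kg. Origin at the centre of its underside. It starts lying on the open front part of the bed, between the rails, 50 to 80 mm short of home. 2 mm of play to each rail.
- press_home (a point): Point on the bed where the die's origin is when the die is home: on the screw axis, 40 mm above the table.
- bridge (a point): Middle of the front lower edge of the press's bridge, a block x -45 to +45, 130 mm wide, 134 to 158 mm above the table, on two 16 mm posts at x 0, y +-52. A crossbar with a 46 mm square foot hangs under it. It overhangs the die's home, so an upright gripper cannot push the die right in: lean the tool about 40 degrees, fingertips forward.
- crank_axis (a point): Point on the vertical screw axis at the height of the middle of the crank's grip, 206 mm above the table.
- knob (a point): Middle of the crank's upright wooden grip: a cylinder 20 mm in diameter, from 186 to 228 mm above the table, that spins freely on its pin 50 mm from the screw axis. The flat crank arm under it has its top 185 mm above the table; only the grip stands higher.
- crank (a joint): Crank angle, rad; grows clockwise seen from above and lowers the foot 20 mm a turn. 0: grip at the back (+x of the press). Starts -1.2 to 1.2, range -1.4 to 11. Dry friction about 6 N at the grip, so it stays where left. The foot's stem is set anew each time: it meets a die that is home anywhere from 5.2 to 7.6 rad, found by feel or by the red stem.
- spring (a joint): How far the sprung foot is pushed up into its brass sleeve, m: 0 relaxed (9 mm of red stem showing), 0.009 fully squeezed (no red). Preload about 50 N, then 6 N per mm: at first touch the force needed at the grip rises by about 3 N, and by another 2 N over the next quarter turn, which is 5 mm.
- jar: Bystander: amber glass jar, 42 mm in diameter, 58 mm high, standing about 130 mm from the screw axis on the +y side of the press. Origin at the centre of its underside.
- micrometer: Bystander: grey digital micrometer lying about 150 mm from the screw axis on the -y side of the press, about 140 x 50 x 17 mm. Origin under its frame.
- carton: Bystander: blue and yellow glove carton, 125 x 225 x 75 mm, far to the right of the robot (-y). Origin at the centre of its underside.
Mind the look-alikes: they are no part of the job. Leave any orange or pink look-alike of the press alone. Leave any brown look-alike of the die alone.

How it is judged (in metres and radians):
On the way, in this order (a step that is already met when the one before it is completed fails the run):
1. the die is home against the stop (within 2.5 mm) with the spring still relaxed (x of die in the frame of press_home above -0.0025 m and value of joint spring below 0.001 m), for 0.2 s.
2. the foot is wound down on the die and the spring is loaded (value of joint spring above 0.0025 m), for 0.2 s.
At the end, for the whole second after the job is handed in: The die lies flat on the bed within 3 mm of the stop, the spring is loaded by 2.5 to 7.5 mm (5 mm is a quarter turn), crank and die are at rest and the robot touches nothing (x of die in the frame of press_home above -0.003 m and z of die in the frame of press_home below 0.004 m and value of joint spring between 0.0025 and 0.0075 m and linear speed of die below 0.01 m/s and velocity of joint crank between -0.05 and 0.05 rad/s).
It fails at once if the spring is squeezed right home (8.4 mm or more) (value of joint spring above 0.0084 m).
It fails at once if the jar is moved by more than 15 mm (distance of jar from where it was at the start of the episode above 0.015 m).
It fails at once if the micrometer is moved by more than 15 mm (distance of micrometer from where it was at the start of the episode above 0.015 m).
It fails at once if the glove carton is moved by more than 15 mm (distance of carton from where it was at the start of the episode above 0.015 m).
It also fails if it takes over 72 s, if anything falls off the work surface, if the arm or the gripper's body presses on something with over 40 N, if the wrist force passes 120 N, or if a joint passes its speed limit or range.

ROBOT

A 6-joint arm with a two-finger parallel gripper is mounted at the origin on the work surface. World frame = base frame: x ahead of the robot, y to its left, z up, the work surface at z = 0. Lengths are in mm, angles in rad, forces in N, time in s.
With the tool pointing down it reaches from about 275 to 750 mm from the base axis. Payload 10.2 kg.
Tool frame: the origin (TCP) lies between the finger pads; the fingertips stand 8 mm ahead of it and the grasp point (between the pads) lies 11 mm behind it; z points along the fingers, y is the line along which they close (so a half turn about z gives the same grasp; the last joint's range is limited). The gripper opens to 85 mm and grips with 20 to 120 N. Pads are 22 mm wide; open, the fingers measure 114 mm over their backs; the gripper's body (76 mm by 85 mm) begins 54 mm behind the grasp point. The pads swing forward as they close: fully open they stand 13 mm farther back than shut.
Start: joints at [0.968, 0.313, 1.498, -0, 1.331, -0.223], TCP at [194.649, 487.589, 239.294] pointing down, gripper open.
Joint ranges: [-2.94, 2.94], [-0.97, 2.17], [0.19, 2.56], [-1.23, 4.37], [0.02, 3.11], [-2.88, 2.88]. Speed limits (rad/s): [2.39, 2.39, 3.01, 3.14, 3.14, 3.14].

INTERFACE

Orientations are given as a unit quaternion [w, x, y, z].
In Python, from rig import * gives the robot as it stands.
- The arm moves only by the shell command python3 -m handwheel 'ROWS' [FORCE]. ROWS is JSON, a list that holds one entry, the list of rows, each a list of 7 numbers: the shift along the world's x, y, z in mm, then the turn, a rotation vector about the world's x, y, z in degrees, then the opening, from -1 (shut) to 1 (fully open). A call has 1 to 8 rows; each row shifts and turns the commanded pose from where the row before left it; what a row does not reach is not made up. A row lasts 1/8 s, in which the tool goes at most 62.5 mm and 10.7 degrees, less where a joint would pass 70% of its speed; a pose out of reach is approached as far as the arm can. A call is refused whole if a number of a shift passes 62.5 or a number of a turn 10.7, either way. A call with a gripper value outside its range is refused whole. The fingers move at their own pace and stop on an object; FORCE is the grip in N (left out, the last holds). Time passes only in rows, so rows that do not move let the fingers close. It gives the time, the measured TCP pose, the force, the opening and the grip force at its end, in the units of the state.
- sense(): the state, without advancing time (a new reading comes with each control period).
- capture(name): name is "side" or "top"; returns a dict with "image" (400x640x3 uint8, red, green, blue), "fx", "fy", "cx", "cy" (pixels), "rvec" (rotation vector, rad) and "tvec" (3), from world to camera coordinates, as OpenCV has them. Camera axes: x right, y down, z forward; pixel columns grow to the right and rows downward; lengths in mm; the calibration is good to about 2 mm. A picture is of the moment at which its call begins. There is no depth.
- finish_job(): hands the job in; it is judged then, once.
The state is a dict: "time_s": time; "joints": joint angles; "dq": joint speeds; "tau": joint torques, N m; "eef_pos": TCP position; "ee_rot": TCP orientation; "force": force on the tool from outside, world axes, zero at the start; "wrist_torque": the same for the moment, N m; "grip_width": opening from 0.0 (shut) to 1.0 (fully open); "grip_force": force on a finger pad.
Only numpy, scipy, OpenCV 4.12 (cv2) and the standard library are available. Lean on these libraries where they do the work, as an engineer would, in place of code of your own. Each camera call takes 0.05 s, during which the arm holds its last target. There are 200 camera calls.

## Working session

There is one attempt and no reset: what is moved stays moved. The work goes in short steps, Python scripts to look and compute and a shell command to move; the robot and the scene stay as the last step left them, time stands still between calls to the robot, and variables do not carry over. Pictures are saved under pics/ and viewed, at most 10 in all, crops included, and the job is handed in when it is done.

```bash
ls; mkdir -p pics; python3 - <<'E'
from rig import *
import cv2,numpy as np
np.set_printoptions(suppress=True,precision=3)
for n in("side","top"):
    c=capture(n); cv2.imwrite(f"pics/{n}0.png",cv2.cvtColor(c["image"],cv2.COLOR_RGB2BGR))
    R=cv2.Rodrigues(np.array(c["rvec"]))[0]; print(n,c["fx"],c["fy"],c["cx"],c["cy"],c["rvec"],c["tvec"],-R.T@np.array(c["tvec"]))
print(sense())
E
```

```text
pics
side 446.289712638753 446.289712638753 318.42093307028415 199.93534711831288 [ 2.067 -0.666  0.373] [-533.746  255.    1013.553] [   8.679 -884.43   771.303]
top 513.4906402305435 513.4906402305435 323.8212838663901 190.64739553987448 [ 2.108 -2.127  0.208] [ -92.421  564.854 1561.033] [ 248.55   -97.799 1641.062]
{'time_s': 0.1, 'joints': array([ 0.968,  0.313,  1.498, -0.   ,  1.331, -0.223]), 'dq': array([ 0.001, -0.002, -0.003,  0.001, -0.002, -0.   ]), 'tau': array([  0.005, -41.29 , -26.014,  -0.   ,   0.003,   0.   ]), 'eef_pos': array([194.529, 487.395, 238.778]), 'ee_rot': array([-0.   ,  0.189,  0.982, -0.001]), 'force': array([-0.666, -0.318, -0.744]), 'wrist_torque': array([-0.003, -0.002, -0.002]), 'grip_force': 0.0, 'grip_width': 0.9972741522068125}
```

View pics/side0.png

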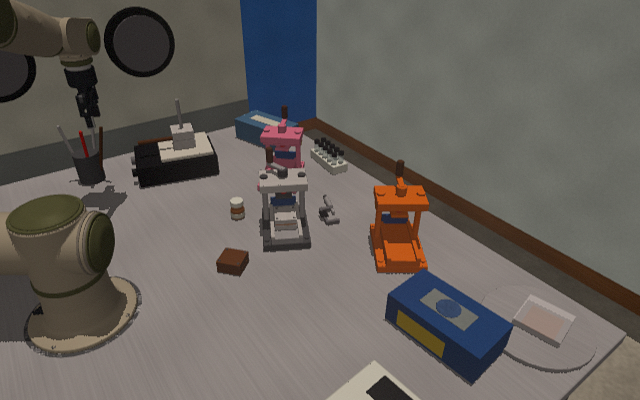

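View pics/top0.png

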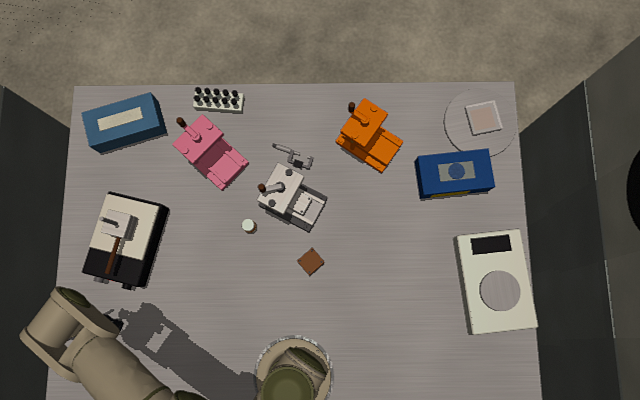

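The grey press is the target: top view about (292,197), with the knob at (262,188) and the die in front at (308,208). In the side view it is about (285,210). I'll enlarge both.

```bash
python3 - <<'E'
import cv2,numpy as np
a=cv2.imread("pics/top0.png")[155:240,240:340]; b=cv2.imread("pics/side0.png")[140:255,225:345]
a=cv2.resize(a,(600,510),interpolation=cv2.INTER_CUBIC)
b=cv2.resize(b,(600,575),interpolation=cv2.INTER_CUBIC)
cv2.imwrite("pics/topc.png",a);cv2.imwrite("pics/sidec.png",b)
E
```

```text
(no output)
```

View pics/topc.png

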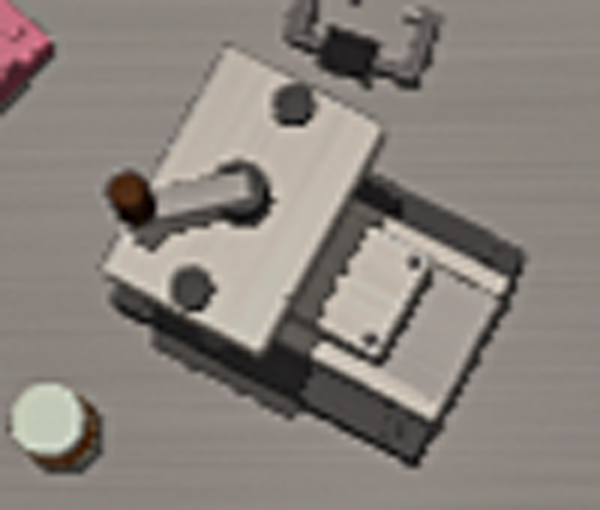

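View pics/sidec.png

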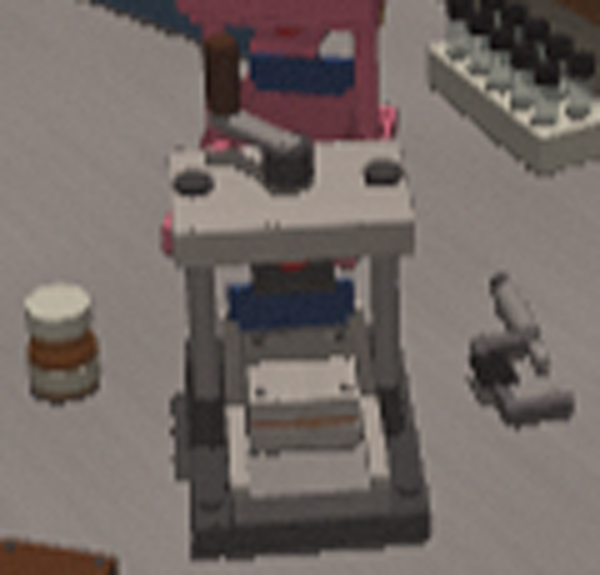

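The crops show the bridge corners, the die's front edges and the knob clearly. Front is lower right in the top view, and the jar is on the +y side. Next I'll fit the pose.

```bash
cat > h.py <<'E'
from rig import *
import cv2,numpy as np
from scipy.optimize import least_squares
np.set_printoptions(suppress=True,precision=2)
def proj(c,P):
    K=np.array([[c["fx"],0,c["cx"]],[0,c["fy"],c["cy"]],[0,0,1.]])
    return cv2.projectPoints(np.array(P,float).reshape(-1,1,3),np.array(c["rvec"]),np.array(c["tvec"]),K,None)[0].reshape(-1,2)
def W(p,q):
    c,s=np.cos(p[2]),np.sin(p[2]); q=np.atleast_2d(np.array(q,float))
    return np.c_[p[0]+c*q[:,0]-s*q[:,1],p[1]+s*q[:,0]+c*q[:,1],q[:,2]]
E
python3 - <<'E'
from h import *
T=capture("top");S=capture("side")
tp=lambda l:np.array([240,155])+(np.array(l)+.5)/6-.5
sp=lambda l:np.array([225,140])+(np.array(l)+.5)/5-.5
ct=tp([(262,355),(383,128),(228,45),(105,267),(130,190),(432,262),(378,362)])
cs=sp([(176,238),(413,225),(400,143),(168,152),(180,265),(413,252),(222,42),(250,410),(360,400),(250,450),(360,440)])
br=[(-45,65,158),(-45,-65,158),(45,-65,158),(45,65,158)]
def res(p):
    # crank clockwise
    k=(50*np.cos(p[3]),-50*np.sin(p[3]),226)
    d=p[4]-32
    a=proj(T,W(p,br+[k,(d,-30,74),(d,30,74)]))-ct
    b=proj(S,W(p,br+[(-45,65,134),(-45,-65,134),k,(d,30,74),(d,-30,74),(d,30,40),(d,-30,40)]))-cs
    return np.r_[a.ravel(),b.ravel()]
r=least_squares(res,[400,0,.9,0,-60],loss="soft_l1",x_scale=[10,10,.1,.1,10])
p=r.x;print(p);print(res(p).reshape(-1,2).T)
np.save("p.npy",p)
c,s=np.cos(p[2]),np.sin(p[2]);print("xdir",c,s,"die",W(p,[p[4],0,40]),"knob",W(p,[50*np.cos(p[3]),-50*np.sin(p[3]),206]))
from scipy.spatial.transform import Rotation as R
st=sense();q=st["ee_rot"];print(R.from_quat([*q[1:],q[0]]).as_matrix())
E
```

```text
[555.48  28.81   1.07  -0.69 -54.38]
[[ 0.36  1.41  0.69 -0.3   0.19  0.63  0.4  -1.39  0.18 -0.66 -0.35 -1.62
   0.22 -0.49 -0.73 -0.35 -0.16 -0.13]
 [-0.32 -0.8  -0.81  0.09 -0.53 -1.24 -1.03 -1.03 -1.32 -1.1  -0.38  1.26
   0.91  0.23 -1.36 -0.88  0.82  1.27]]
xdir 0.47821652702663303 0.8782419673863152 die [[529.48 -18.95  40.  ]] knob [[545.86  77.87 206.  ]]
[[-0.93  0.37 -0.  ]
 [ 0.37  0.93 -0.  ]
 [ 0.   -0.   -1.  ]]
```

```bash
python3 -m handwheel '[[[25,-47,0,0,0,-8,-1],[25,-47,0,0,0,-8,-1],[25,-47,0,0,0,-8,-1],[25,-47,0,0,0,-8,-1],[25,-47,0,0,0,-8,-1],[25,-47,0,0,0,-8,-1]]]' && python3 -m handwheel '[[[25,-47,0,0,0,-8,-1],[25,-47,0,0,0,-8,-1],[25,-47,0,0,0,-8,-1],[25,-47,0,0,0,-8,-1],[25,-47,0,0,0,-8,-1],[25,-47,0,0,0,-8,-1]]]' && python3 -m handwheel '[[[0,0,0,8,-4.3,0,-1],[0,0,0,8,-4.3,0,-1],[0,0,0,8,-4.3,0,-1],[0,0,0,8,-4.3,0,-1],[0,0,0,8,-4.3,0,-1],[0,0,0,0,0,0,-1],[0,0,0,0,0,0,-1]]]'
cat >> h.py <<'E'
from scipy.spatial.transform import Rotation as R
def pose():
    st=sense();q=st["ee_rot"];M=R.from_quat([*q[1:],q[0]]).as_matrix()
    p=np.load("p.npy");c,s=np.cos(p[2]),np.sin(p[2]);A=np.array([[c,s,0],[-s,c,0],[0,0,1]])
    print("t",st["time_s"],"tcp",st["eef_pos"],"press",A@(st["eef_pos"]-[p[0],p[1],0]),"f_press",A@st["force"],"j",st["joints"],"grip",st["grip_width"],st["grip_force"]);print("tool in press\n",A@M)
E
python3 -c "
from h import *
pose()"
```

```text
time_s: 0.95
eef_pos: [345.1, 204.0, 239.4]
ee_rot: [0.0, 0.574, 0.819, 0.0]
force: [0.3, 1.5, -0.6]
grip_width: 0.006
grip_force: 0.0
time_s: 1.7
eef_pos: [495.2, -78.1, 239.2]
ee_rot: [-0.0, 0.857, 0.515, 0.0]
force: [0.5, 0.6, 0.1]
grip_width: -0.001
grip_force: 0.0
time_s: 2.58
eef_pos: [494.8, -76.3, 239.6]
ee_rot: [-0.196, 0.79, 0.477, 0.331]
force: [0.6, -0.2, 0.9]
grip_width: 0.002
grip_force: 0.0
t 2.575 tcp [494.8  -76.31 239.56] press [-121.34    3.03  239.56] f_press [ 0.13 -0.62  0.85] j [-0.76  0.27  1.76  0.76  1.43 -0.52] grip 0.0017569376815120277 0.0
tool in press
 [[ 0.7   0.01  0.71]
 [ 0.01 -1.    0.  ]
 [ 0.71  0.01 -0.7 ]]
```

```bash
python3 -m handwheel '[[[2.5,-1.5,-45,0,0,0,-1],[0,0,-45,0,0,0,-1],[0,0,-45,0,0,0,-1],[0,0,-25,0,0,0,-1],[0,0,-15,0,0,0,-1],[0,0,-4.5,0,0,0,-1],[0,0,0,0,0,0,-1]]]'
python3 - <<'E'
from h import *
pose()
a=capture("top")["image"][150:250,240:360];b=capture("side")["image"][140:255,225:345]
im=np.hstack([cv2.resize(a,(400,380),interpolation=2),cv2.resize(b,(396,380),interpolation=2)])
cv2.imwrite("pics/pre.png",im[:,:,::-1])
E
```

```text
time_s: 3.45
eef_pos: [497.5, -78.0, 60.4]
ee_rot: [-0.196, 0.79, 0.477, 0.332]
force: [0.5, 0.2, 0.0]
grip_width: 0.002
grip_force: 0.0
t 3.45 tcp [497.52 -77.99  60.4 ] press [-121.52   -0.17   60.4 ] f_press [ 0.4  -0.32  0.  ] j [-0.76  0.58  1.88  0.86  1.13 -0.85] grip 0.001979219835255998 0.0
tool in press
 [[ 0.7   0.01  0.71]
 [ 0.01 -1.    0.  ]
 [ 0.71  0.01 -0.7 ]]
```

View pics/pre.png

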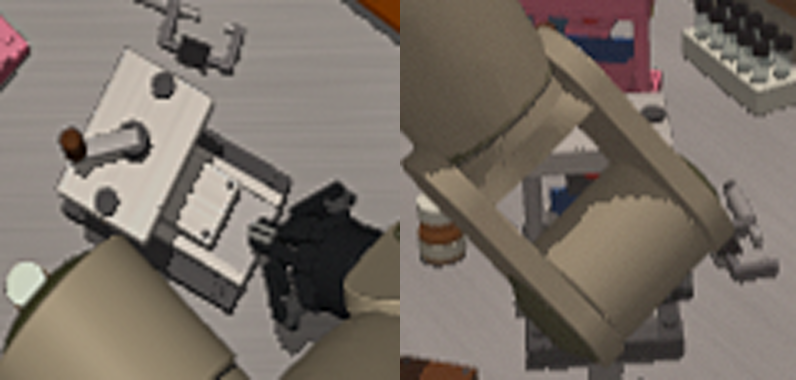

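The left panel shows the shut fingertips at (262,235), about 25 mm short of the die's front face at (220,215) and centred between the rails. Now pushing.

```bash
python3 -m handwheel '[[[4.8,8.8,0,0,0,0,-1],[2.4,4.4,0,0,0,0,-1],[2.4,4.4,0,0,0,0,-1],[2.4,4.4,0,0,0,0,-1],[2.4,4.4,0,0,0,0,-1],[2.4,4.4,0,0,0,0,-1]]]' && python3 -m handwheel '[[[2.4,4.4,0,0,0,0,-1],[2.4,4.4,0,0,0,0,-1],[2.4,4.4,0,0,0,0,-1],[2.4,4.4,0,0,0,0,-1]]]' && python3 -m handwheel '[[[2.4,4.4,0,0,0,0,-1],[1.4,2.6,0,0,0,0,-1],[1,1.8,0,0,0,0,-1],[0,0,0,0,0,0,-1]]]'; python3 -c "
from h import *
pose()"
```

```text
time_s: 4.3
eef_pos: [514.1, -47.0, 59.8]
ee_rot: [-0.196, 0.79, 0.477, 0.332]
force: [-0.3, -2.2, 0.1]
grip_width: 0.001
grip_force: 1.4
time_s: 4.8
eef_pos: [523.7, -29.2, 59.8]
ee_rot: [-0.197, 0.79, 0.477, 0.332]
force: [-1.6, -2.0, 1.7]
grip_width: -0.0
grip_force: 1.4
time_s: 5.3
eef_pos: [528.3, -20.4, 59.8]
ee_rot: [-0.197, 0.79, 0.477, 0.332]
force: [0.4, 0.5, 0.3]
grip_width: 0.001
grip_force: 0.0
t 5.3 tcp [528.32 -20.43  59.79] press [-56.23   0.31  59.79] f_press [ 0.6  -0.13  0.29] j [-0.62  0.59  1.87  0.94  1.06 -0.78] grip 0.0010316769757633799 0.0
tool in press
 [[ 0.7   0.01  0.71]
 [ 0.01 -1.    0.  ]
 [ 0.71  0.01 -0.7 ]]
```

Pushing at about 2 N. Continuing in small steps until the force rises at the stop.

```bash
python3 -m handwheel '[[[1.4,2.6,0,0,0,0,-1],[1,1.8,0,0,0,0,-1],[1,1.8,0,0,0,0,-1]]]' && python3 -m handwheel '[[[0.5,0.9,0,0,0,0,-1],[0.5,0.9,0,0,0,0,-1],[0,0,0,0,0,0,-1]]]' && python3 -m handwheel '[[[0.5,0.9,0,0,0,0,-1],[0,0,0,0,0,0,-1]]]'; python3 -c "
from h import *
pose()"
```

```text
time_s: 5.68
eef_pos: [531.8, -14.4, 59.8]
ee_rot: [-0.197, 0.79, 0.477, 0.332]
force: [-0.7, -1.8, 0.2]
grip_width: 0.004
grip_force: 1.2
time_s: 6.05
eef_pos: [532.8, -12.6, 59.8]
ee_rot: [-0.197, 0.79, 0.477, 0.332]
force: [-0.3, -0.5, -0.2]
grip_width: -0.002
grip_force: 0.3
time_s: 6.3
eef_pos: [533.3, -11.8, 59.8]
ee_rot: [-0.197, 0.79, 0.477, 0.332]
force: [-0.1, -1.4, -0.5]
grip_width: -0.001
grip_force: 0.6
t 6.3 tcp [533.28 -11.75  59.78] press [-46.24   0.11  59.78] f_press [-1.24 -0.61 -0.53] j [-0.6   0.59  1.87  0.95  1.05 -0.77] grip -0.0013738197189038582 0.5605587603986351
tool in press
 [[ 0.7   0.01  0.71]
 [ 0.01 -1.    0.  ]
 [ 0.71  0.01 -0.7 ]]
```

```bash
python3 -m handwheel '[[[0.5,0.9,0,0,0,0,-1],[0.5,0.9,0,0,0,0,-1]]]' && python3 -m handwheel '[[[0.5,0.9,0,0,0,0,-1],[0,0,0,0,0,0,-1]]]' && python3 -m handwheel '[[[0.5,0.9,0,0,0,0,-1],[0,0,0,0,0,0,-1]]]'; python3 -c "
from h import *
pose()"
```

```text
time_s: 6.55
eef_pos: [534.3, -10.0, 59.8]
ee_rot: [-0.197, 0.79, 0.477, 0.332]
force: [-2.1, -2.5, -0.0]
grip_width: -0.001
grip_force: 1.1
time_s: 6.8
eef_pos: [534.7, -9.1, 59.8]
ee_rot: [-0.197, 0.79, 0.477, 0.332]
force: [-2.7, -1.9, 0.2]
grip_width: 0.001
grip_force: 1.7
time_s: 7.05
eef_pos: [534.9, -9.0, 59.7]
ee_rot: [-0.196, 0.79, 0.477, 0.332]
force: [-9.6, -9.9, 3.6]
grip_width: -0.002
grip_force: 6.7
t 7.05 tcp [534.86  -8.96  59.72] press [-43.03   0.05  59.72] f_press [-13.27   3.72   3.56] j [-0.59  0.59  1.86  0.96  1.05 -0.77] grip -0.0022439042745267287 6.7229041596874595
tool in press
 [[ 0.7   0.01  0.71]
 [ 0.01 -1.    0.  ]
 [ 0.71  0.01 -0.7 ]]
```

```bash
python3 -m handwheel '[[[0.5,0.9,0,0,0,0,-1],[0,0,0,0,0,0,-1],[0,0,0,0,0,0,-1]]]'; python3 - <<'E'
from h import *
pose()
a=capture("top")["image"][150:250,240:360];b=capture("side")["image"][140:255,225:345]
im=np.hstack([cv2.resize(a,(400,380),interpolation=2),cv2.resize(b,(396,380),interpolation=2)])
cv2.imwrite("pics/home.png",im[:,:,::-1])
E
```

```text
time_s: 7.42
eef_pos: [535.0, -8.8, 59.6]
ee_rot: [-0.196, 0.79, 0.477, 0.331]
force: [-17.7, -18.0, 8.2]
grip_width: 0.001
grip_force: 11.7
t 7.425 tcp [534.99  -8.83  59.65] press [-42.85   0.    59.65] f_press [-24.26   6.94   8.16] j [-0.59  0.59  1.86  0.96  1.05 -0.76] grip 0.0007279438482767112 11.749370768666267
tool in press
 [[ 0.7   0.01  0.71]
 [ 0.01 -1.    0.  ]
 [ 0.71  0.01 -0.7 ]]
```

View pics/home.png

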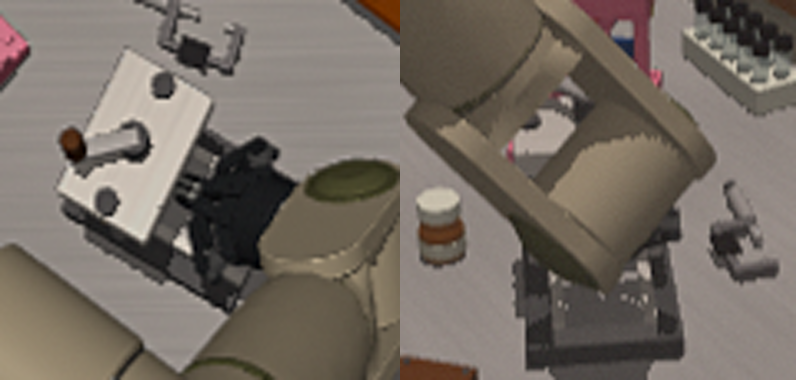

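Force rose to 24 N with no further motion, so the die should be at the stop. I'll retreat, straighten up and check.

```bash
python3 -m handwheel '[[[-4.8,-8.8,0,0,0,0,-1],[-9.6,-17.6,0,0,0,0,-1],[-9.6,-17.6,0,0,0,0,-1],[-9.6,-17.6,0,0,0,0,-1],[0,0,50,0,0,0,-1],[0,0,50,0,0,0,-1],[0,0,50,0,0,0,-1],[0,0,50,0,0,0,-1]]]' && python3 -m handwheel '[[[0,0,40,-8,4.3,0,-1],[0,0,0,-8,4.3,0,-1],[0,0,0,-8,4.3,0,-1],[0,0,0,-8,4.3,0,-1],[0,0,0,-8,4.3,0,-1],[10,30,0,0,0,0,-0.2],[10,30,0,0,0,0,-0.2],[10,30,0,0,0,0,-0.2]]]' && python3 -m handwheel '[[[10,30,0,0,0,0,-0.2],[4,30,0,0,0,0,-0.2],[0,0,0,0,0,0,-0.2]]]'; python3 - <<'E'
from h import *
pose()
a=capture("top")["image"][150:250,240:360];b=capture("side")["image"][140:255,225:345]
im=np.hstack([cv2.resize(a,(300,300),interpolation=2),cv2.resize(b,(500,480),interpolation=2)[:, :]][0:0] or [cv2.copyMakeBorder(cv2.resize(a,(300,250),interpolation=2),0,230,0,0,0),cv2.resize(b,(500,480),interpolation=2)])
cv2.imwrite("pics/k.png",im[:,:,::-1])
E
```

```text
time_s: 8.52
eef_pos: [501.9, -68.6, 261.6]
ee_rot: [-0.197, 0.79, 0.477, 0.332]
force: [0.3, -0.4, -0.4]
grip_width: -0.0
grip_force: 0.0
time_s: 9.52
eef_pos: [532.2, 22.4, 299.6]
ee_rot: [-0.001, 0.856, 0.517, -0.0]
force: [0.4, -0.4, 0.2]
grip_width: 0.402
grip_force: 0.0
time_s: 9.9
eef_pos: [545.9, 82.7, 299.4]
ee_rot: [-0.001, 0.855, 0.518, -0.0]
force: [-0.8, 0.1, 0.1]
grip_width: 0.401
grip_force: 0.0
t 9.9 tcp [545.92  82.74 299.44] press [ 42.79  34.19 299.44] f_press [-0.32  0.71  0.08] j [-0.06  0.34  1.3   0.    1.5   0.42] grip 0.4006797293888377 0.0
tool in press
 [[ 1.    0.02  0.  ]
 [ 0.02 -1.    0.  ]
 [ 0.   -0.   -1.  ]]
```

View pics/k.png

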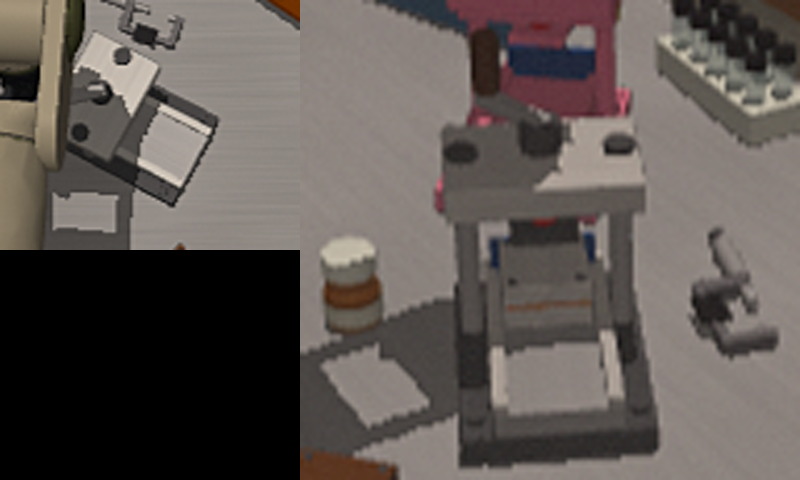

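The side view (right panel) shows the die under the bridge, its front top edge at about y=288 and bottom at about y=326 in the panel, x from 503 to 592. The red stem is visible at (542,223). I'll compare with the predicted home edges.

```bash
python3 - <<'E'
from h import *
S=capture("side");p=np.load("p.npy")
for d in(0,-5):
    q=proj(S,W(p,[(d-32,30,74),(d-32,-30,74),(d-32,30,40),(d-32,-30,40),(-123,-30,40),(-123,30,40)]))
    print(d,((q-[225,140]+.5)*4.167+[300,0]).tolist())
im=S["image"].astype(int);q=proj(S,W(p,[(0,0,125)]))[0].astype(int);print(q)
r=im[q[1]-12:q[1]+16,q[0]-10:q[0]+11];m=(r[...,0]>90)&(r[...,1]<60)
print(np.argwhere(m)+[q[1]-12,q[0]-10])
E
```

```text
0 [[501.9514616962471, 289.1133612074022], [591.8318151320088, 283.2866592907143], [504.2836454776534, 330.7248055250602], [592.8330265467903, 324.7600366040791], [604.9476080732435, 406.55074105481924], [510.8030487301848, 413.36711219361825]]
-5 [[502.28647554165275, 293.31958373065345], [592.4657359256864, 287.45037657372717], [504.62143243008046, 335.006714747392], [593.4609185272395, 328.9992030406402], [604.9476080732435, 406.55074105481924], [510.8030487301848, 413.36711219361825]]
[282 186]
[[192 282]
 [192 285]]
```

The die matches home (d=0). Next: align on the knob, descend and grip.

```bash
python3 -m handwheel '[[[0,-4.8,-20,0,0,0,0],[0,0,-20,0,0,0,0],[0,0,-20,0,0,0,0],[0,0,-20,0,0,0,0],[0,0,-10,0,0,0,0],[0,0,-8,0,0,0,0],[0,0,0,0,0,0,0]]]' && python3 -m handwheel '[[[0,0,0,0,0,0,-1],[0,0,0,0,0,0,-1],[0,0,0,0,0,0,-1],[0,0,0,0,0,0,-1]]]' 30; python3 -c "
from h import *
pose()"
```

```text
time_s: 10.92
eef_pos: [546.1, 76.1, 201.7]
ee_rot: [-0.0, 0.856, 0.517, -0.0]
force: [-0.2, -0.1, 1.1]
grip_width: 0.496
grip_force: 0.0
time_s: 11.42
eef_pos: [545.9, 76.8, 202.6]
ee_rot: [-0.0, 0.856, 0.517, 0.0]
force: [-3.5, 3.9, 5.0]
grip_width: 0.226
grip_force: 30.4
t 11.425 tcp [545.87  76.81 202.59] press [ 37.56  31.4  202.59] f_press [1.75 4.99 5.04] j [-0.07  0.4   1.47  0.    1.27  0.41] grip 0.22557457163695552 30.392922224127688
tool in press
 [[ 1.    0.01  0.  ]
 [ 0.01 -1.    0.  ]
 [ 0.   -0.   -1.  ]]
```

```bash
python3 - <<'E'
import numpy as np
for k in range(36):
    d=np.radians(6.2-10*k); print(k,f"[{8.716*np.cos(d):.1f},{8.716*np.sin(d):.1f},0,0,0,0,-1]",end="  " if k%4<3 else "\n")
E
python3 -m handwheel '[[[8.7,0.9,0,0,0,0,-1],[8.7,-0.6,0,0,0,0,-1]]]' 30; python3 -m handwheel '[[[8.5,-2.1,0,0,0,0,-1],[8,-3.5,0,0,0,0,-1]]]'; python3 -m handwheel '[[[7.3,-4.8,0,0,0,0,-1],[6.3,-6,0,0,0,0,-1]]]'; python3 -m handwheel '[[[0,0,0,0,0,0,-1]]]'
```

```text
0 [8.7,0.9,0,0,0,0,-1]  1 [8.7,-0.6,0,0,0,0,-1]  2 [8.5,-2.1,0,0,0,0,-1]  3 [8.0,-3.5,0,0,0,0,-1]
4 [7.2,-4.8,0,0,0,0,-1]  5 [6.3,-6.0,0,0,0,0,-1]  6 [5.1,-7.0,0,0,0,0,-1]  7 [3.8,-7.8,0,0,0,0,-1]
8 [2.4,-8.4,0,0,0,0,-1]  9 [0.9,-8.7,0,0,0,0,-1]  10 [-0.6,-8.7,0,0,0,0,-1]  11 [-2.1,-8.5,0,0,0,0,-1]
12 [-3.5,-8.0,0,0,0,0,-1]  13 [-4.8,-7.2,0,0,0,0,-1]  14 [-6.0,-6.3,0,0,0,0,-1]  15 [-7.0,-5.1,0,0,0,0,-1]
16 [-7.8,-3.8,0,0,0,0,-1]  17 [-8.4,-2.4,0,0,0,0,-1]  18 [-8.7,-0.9,0,0,0,0,-1]  19 [-8.7,0.6,0,0,0,0,-1]
20 [-8.5,2.1,0,0,0,0,-1]  21 [-8.0,3.5,0,0,0,0,-1]  22 [-7.2,4.8,0,0,0,0,-1]  23 [-6.3,6.0,0,0,0,0,-1]
24 [-5.1,7.0,0,0,0,0,-1]  25 [-3.8,7.8,0,0,0,0,-1]  26 [-2.4,8.4,0,0,0,0,-1]  27 [-0.9,8.7,0,0,0,0,-1]
28 [0.6,8.7,0,0,0,0,-1]  29 [2.1,8.5,0,0,0,0,-1]  30 [3.5,8.0,0,0,0,0,-1]  31 [4.8,7.2,0,0,0,0,-1]
32 [6.0,6.3,0,0,0,0,-1]  33 [7.0,5.1,0,0,0,0,-1]  34 [7.8,3.8,0,0,0,0,-1]  35 [8.4,2.4,0,0,0,0,-1]
time_s: 11.68
eef_pos: [563.1, 76.4, 202.5]
ee_rot: [0.0, 0.856, 0.517, -0.001]
force: [-7.9, -4.4, 5.8]
grip_width: 0.22
grip_force: 30.5
time_s: 11.92
eef_pos: [579.3, 70.1, 202.5]
ee_rot: [0.0, 0.856, 0.517, -0.002]
force: [-11.1, -6.8, 8.0]
grip_width: 0.222
grip_force: 30.7
time_s: 12.18
eef_pos: [592.0, 59.1, 202.4]
ee_rot: [-0.0, 0.856, 0.517, -0.003]
force: [-18.5, -6.0, 8.0]
grip_width: 0.226
grip_force: 31.0
time_s: 12.3
eef_pos: [592.5, 58.3, 202.5]
ee_rot: [0.0, 0.856, 0.517, -0.003]
force: [-11.7, -9.4, 7.1]
grip_width: 0.223
grip_force: 30.7
```

The circle fit from the readings puts the centre at about (553.2, 27.4), with φ now 38°. I'll recompute the rows from there.

```bash
python3 - <<'E'
import numpy as np
for k in range(36):
    d=np.radians(-57-10*k); print(k,f"[{8.716*np.cos(d):.1f},{8.716*np.sin(d):.1f},0,0,0,0,-1]",end="  " if k%4<3 else "\n")
E
cat > ck.py <<'E'
from h import *
st=sense();c=np.array([553.2,27.4]);d=st["eef_pos"][:2]-c;r=np.hypot(*d);u=d/r;t=np.array([u[1],-u[0]]);f=st["force"]
print("phi",np.degrees(np.arctan2(d[1],d[0])),"r",r,"Frad",f[:2]@u,"Ftan",f[:2]@t,"Fz",f[2])
E
python3 -m handwheel '[[[-1,-0.9,0.6,0,0,0,-1],[0,0,0,0,0,0,-1]]]'>/dev/null; python3 ck.py
python3 -m handwheel '[[[4.7,-7.3,0,0,0,0,-1],[3.4,-8,0,0,0,0,-1]]]'>/dev/null; python3 ck.py
python3 -m handwheel '[[[2,-8.5,0,0,0,0,-1],[0.5,-8.7,0,0,0,0,-1]]]'>/dev/null; python3 ck.py
```

```text
0 [4.7,-7.3,0,0,0,0,-1]  1 [3.4,-8.0,0,0,0,0,-1]  2 [2.0,-8.5,0,0,0,0,-1]  3 [0.5,-8.7,0,0,0,0,-1]
4 [-1.1,-8.7,0,0,0,0,-1]  5 [-2.5,-8.3,0,0,0,0,-1]  6 [-4.0,-7.8,0,0,0,0,-1]  7 [-5.2,-7.0,0,0,0,0,-1]
8 [-6.4,-5.9,0,0,0,0,-1]  9 [-7.3,-4.7,0,0,0,0,-1]  10 [-8.0,-3.4,0,0,0,0,-1]  11 [-8.5,-2.0,0,0,0,0,-1]
12 [-8.7,-0.5,0,0,0,0,-1]  13 [-8.7,1.1,0,0,0,0,-1]  14 [-8.3,2.5,0,0,0,0,-1]  15 [-7.8,4.0,0,0,0,0,-1]
16 [-7.0,5.2,0,0,0,0,-1]  17 [-5.9,6.4,0,0,0,0,-1]  18 [-4.7,7.3,0,0,0,0,-1]  19 [-3.4,8.0,0,0,0,0,-1]
20 [-2.0,8.5,0,0,0,0,-1]  21 [-0.5,8.7,0,0,0,0,-1]  22 [1.1,8.7,0,0,0,0,-1]  23 [2.5,8.3,0,0,0,0,-1]
24 [4.0,7.8,0,0,0,0,-1]  25 [5.2,7.0,0,0,0,0,-1]  26 [6.4,5.9,0,0,0,0,-1]  27 [7.3,4.7,0,0,0,0,-1]
28 [8.0,3.4,0,0,0,0,-1]  29 [8.5,2.0,0,0,0,0,-1]  30 [8.7,0.5,0,0,0,0,-1]  31 [8.7,-1.1,0,0,0,0,-1]
32 [8.3,-2.5,0,0,0,0,-1]  33 [7.8,-4.0,0,0,0,0,-1]  34 [7.0,-5.2,0,0,0,0,-1]  35 [5.9,-6.4,0,0,0,0,-1]
phi 38.27571976837925 r 49.73485718137701 Frad -7.027934925828187 Ftan 1.466698495666611 Fz 1.1153700025193738
phi 20.207852583277585 r 49.649636275490835 Frad -6.6299197767696985 Ftan -5.771599999852729 Fz 3.20065651022938
phi 0.39051858282320157 r 49.57869780074104 Frad -4.510118279171638 Ftan -6.4577462526026235 Fz 1.4721203779594862
```

```bash

python3 -m handwheel '[[[-1.3,-8.7,0,0,0,0,-1],[-2.5,-8.3,0,0,0,0,-1],[-4,-7.8,0,0,0,0,-1]]]'>/dev/null; python3 ck.py
python3 -m handwheel '[[[-5.2,-7,0,0,0,0,-1],[-6.4,-5.9,0,0,0,0,-1],[-7.3,-4.7,0,0,0,0,-1]]]'>/dev/null; python3 ck.py
python3 -m handwheel '[[[-8,-3.4,0,0,0,0,-1],[-8.5,-2,0,0,0,0,-1],[-8.7,-0.5,0,0,0,0,-1]]]'>/dev/null; python3 ck.py
```

```text
phi -29.90275877674864 r 49.51889930842654 Frad 1.349790521194481 Ftan -6.678438729238723 Fz -1.2263229823265833
phi -60.46310106577673 r 49.69012998884046 Frad 2.0656546253469843 Ftan -6.983100003563255 Fz -3.06986632228556
phi -90.89950843664295 r 49.95702580719725 Frad 2.9586186532547836 Ftan -6.78020847892061 Fz -3.0428470273335586
```

```bash

python3 -m handwheel '[[[-8.7,1.1,0,0,0,0,-1],[-8.3,2.5,0,0,0,0,-1],[-7.8,4,0,0,0,0,-1]]]'>/dev/null; python3 ck.py
python3 -m handwheel '[[[-7,5.2,0,0,0,0,-1],[-5.9,6.4,0,0,0,0,-1],[-4.7,7.3,0,0,0,0,-1]]]'>/dev/null; python3 ck.py
python3 -m handwheel '[[[-3.4,8,0,0,0,0,-1],[-2,8.5,0,0,0,0,-1],[-0.5,8.7,0,0,0,0,-1]]]'>/dev/null; python3 ck.py
```

```text
phi -121.23993199674388 r 50.20906922618961 Frad 3.5883947207545788 Ftan -6.4277276652358495 Fz -2.8417365803123276
phi -151.64559104075894 r 50.41864601458241 Frad 4.9962611152753595 Ftan -7.050373022265722 Fz -0.8206901011252634
phi 177.96404144355728 r 50.49230592052537 Frad 2.070155723133667 Ftan -7.096932605853757 Fz -0.4059468573711974
```

```bash

python3 -m handwheel '[[[1.1,8.7,0,0,0,0,-1],[2.5,8.3,0,0,0,0,-1]]]'>/dev/null; python3 ck.py
python3 -m handwheel '[[[4,7.8,0,0,0,0,-1],[5.2,7,0,0,0,0,-1]]]'>/dev/null; python3 ck.py
python3 -m handwheel '[[[6.4,5.9,0,0,0,0,-1]]]'>/dev/null; python3 ck.py
python3 -m handwheel '[[[7.3,4.7,0,0,0,0,-1]]]'>/dev/null; python3 ck.py
python3 -m handwheel '[[[8,3.4,0,0,0,0,-1]]]'>/dev/null; python3 ck.py
```

```text
phi 157.87788498969286 r 50.50068798454459 Frad 0.10340445214616523 Ftan -7.404671904671986 Fz 0.6255233108746013
phi 137.9345861466924 r 50.4706533185835 Frad -2.5890256603103152 Ftan -6.042338751707559 Fz 0.19435452318173363
phi 128.04780934010012 r 50.400523073149714 Frad -3.8486528785388474 Ftan -7.153691621462093 Fz 0.4268697279345822
phi 118.22846578195139 r 50.35580096050442 Frad -4.318478129701127 Ftan -6.531569054529285 Fz 0.7363281683867062
phi 108.40722117797814 r 50.27697305730456 Frad -5.308944205920752 Ftan -6.629056004470705 Fz 2.7978725397562645
```

```bash

python3 -m handwheel '[[[8.5,2,0,0,0,0,-1]]]'>/dev/null; python3 ck.py
python3 -m handwheel '[[[8.7,0.5,0,0,0,0,-1]]]'>/dev/null; python3 ck.py
python3 -m handwheel '[[[8.7,-1.1,0,0,0,0,-1]]]'>/dev/null; python3 ck.py
python3 -m handwheel '[[[8.3,-2.5,0,0,0,0,-1]]]'>/dev/null; python3 ck.py
python3 -m handwheel '[[[7.8,-4,0,0,0,0,-1]]]'>/dev/null; python3 ck.py
```

```text
phi 98.5677882968698 r 50.24113877761234 Frad -6.486204003545097 Ftan -6.586157785300423 Fz 1.8117472629725873
phi 88.72224802890689 r 50.167172531784686 Frad -7.906181054489387 Ftan -7.989033154714816 Fz 2.0271217310972784
phi 78.8655099726245 r 50.07241897260466 Frad -7.38563000706627 Ftan -6.99759728091027 Fz 2.742944372627798
phi 69.11011019793322 r 49.992236728505986 Frad -8.702268986896279 Ftan -6.026654627007542 Fz 3.1144388143333672
phi 59.2817110287347 r 49.90553184553309 Frad -7.641088453406528 Ftan -6.805700813589407 Fz 4.685110117331613
```

```bash

python3 -m handwheel '[[[6.8,-5.4,0,0,0,0,-1]]]'>/dev/null; python3 ck.py
python3 -m handwheel '[[[5.7,-6.5,0,0,0,0,-1]]]'>/dev/null; python3 ck.py
python3 -m handwheel '[[[4.7,-7.3,0,0,0,0,-1]]]'>/dev/null; python3 ck.py
python3 -m handwheel '[[[3.4,-8,0,0,0,0,-1]]]'>/dev/null; python3 ck.py
```

```text
phi 49.54116718174225 r 49.770358308023454 Frad -6.518534215261042 Ftan -7.382256427066865 Fz 4.243817863858285
phi 39.87103615927862 r 49.682173810551014 Frad -4.431805479787781 Ftan -7.416676053613453 Fz 3.2212085758349405
phi 30.068430509447612 r 49.606039727427515 Frad -3.7435446786686724 Ftan -5.461220184565591 Fz 2.567519344997273
phi 20.167893628994943 r 49.54850968484725 Frad -3.289866840457223 Ftan -6.692921306067416 Fz 2.8310216758417397
```

```bash

python3 -m handwheel '[[[2,-8.5,0,0,0,0,-1]]]'>/dev/null; python3 ck.py
python3 -m handwheel '[[[0.5,-8.7,0,0,0,0,-1]]]'>/dev/null; python3 ck.py
python3 -m handwheel '[[[-1.1,-8.7,0,0,0,0,-1]]]'>/dev/null; python3 ck.py
python3 -m handwheel '[[[-2.5,-8.3,0,0,0,0,-1]]]'>/dev/null; python3 ck.py
```

```text
phi 10.158431417984414 r 49.50100876453007 Frad -3.2016312589152487 Ftan -6.787269662652427 Fz 1.7405402063128397
phi 0.4007379169083351 r 49.469216972203995 Frad -1.590751634909715 Ftan -9.96408549484319 Fz 0.8563034151344342
phi -9.349523889744036 r 49.43673836053319 Frad -0.4261033669639951 Ftan -9.61486015229591 Fz -0.6757473028519068
phi -19.402321764282366 r 49.458277249644716 Frad 0.3213007323525794 Ftan -9.599707449755881 Fz 0.5720894948661999
```

Ftan stepped from −6.7 to −9.8 N between φ=10° and φ=0°, so that is the contact. The target is φ ≈ −85°.

```bash

python3 -m handwheel '[[[-4,-7.8,0,0,0,0,-1],[-5.2,-7,0,0,0,0,-1]]]'>/dev/null; python3 ck.py
python3 -m handwheel '[[[-6.4,-5.9,0,0,0,0,-1],[-7.3,-4.7,0,0,0,0,-1]]]'>/dev/null; python3 ck.py
python3 -m handwheel '[[[-8,-3.4,0,0,0,0,-1],[-8.5,-2,0,0,0,0,-1],[0,0,0,0,0,0,-1]]]'>/dev/null; python3 ck.py
```

```text
phi -39.863618484539344 r 49.55282917220931 Frad 1.888462704669445 Ftan -11.023409895567804 Fz -2.861982773901991
phi -60.205277590302764 r 49.68267720543267 Frad 3.1694722929261854 Ftan -11.571346676223142 Fz -4.998239713833511
phi -81.42367701719292 r 49.87451295162429 Frad 2.9180499397326365 Ftan -5.012229949294049 Fz -3.7641393812894517
```

```bash

python3 -m handwheel '[[[0,0,0,0,0,0,0],[0,0,0,0,0,0,0],[0,0,0,0,0,0,0],[0,0,0,0,0,0,0]]]'; python3 -m handwheel '[[[0,0,10,0,0,0,0],[0,0,20,0,0,0,0],[0,0,30,0,0,0,0],[0,0,40,0,0,0,0],[-20,50,20,0,0,0,0],[-20,50,0,0,0,0,0],[-20,50,0,0,0,0,0],[0,0,0,0,0,0,0]]]'
python3 - <<'E'
from h import *
a=capture("top")["image"][150:250,240:360];b=capture("side")["image"][140:255,225:345]
im=np.hstack([cv2.copyMakeBorder(cv2.resize(a,(300,250),interpolation=2),0,230,0,0,0),cv2.resize(b,(500,480),interpolation=2)])
cv2.imwrite("pics/end.png",im[:,:,::-1])
E
```

```text
time_s: 19.18
eef_pos: [559.6, -21.3, 202.4]
ee_rot: [0.0, 0.856, 0.517, -0.0]
force: [0.6, 0.1, 0.0]
grip_width: 0.497
grip_force: 0.0
time_s: 20.18
eef_pos: [498.5, 131.3, 323.7]
ee_rot: [0.0, 0.855, 0.519, 0.001]
force: [-0.2, -0.3, -0.4]
grip_width: 0.497
grip_force: 0.0
```

View pics/end.png

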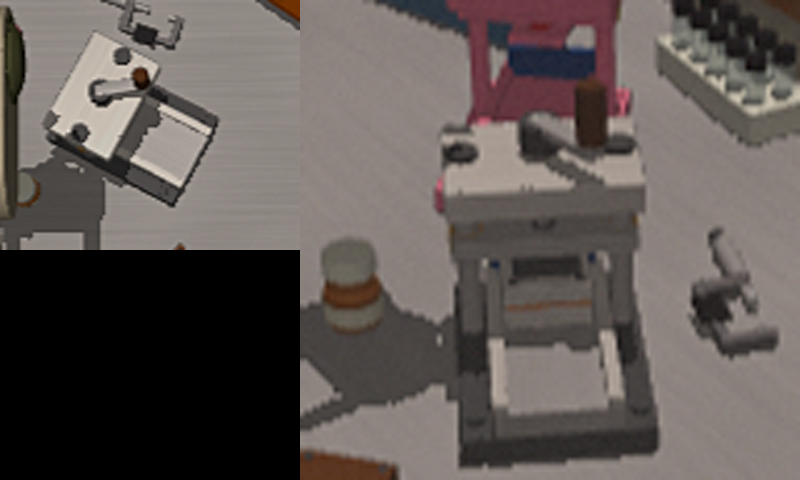

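The foot at (545,265) is down on the die, which is still home (seam at y≈305). The knob stayed at (590,112), and the jar and micrometer haven't moved.

```bash
python3 -c "
from rig import *
print(finish_job())"
```

```text
the job is handed in; nothing more can be done
None
```

I handed the job in at about 20 s on the robot's clock: the die is home against the stop, the crank is about 86° past first touch (roughly 4.8 mm of spring), and the gripper is clear; the jar and micrometer look unmoved, the carton was never approached, and no verdict came back.

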